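# Set the heating loop's valve to half with the balancing meter open

### The job

Get the heating loop balanced: first take the blue puck off the closed meter case and set it down gently, flat on the red felt mat; then raise the case's stiff lid so that the screen stands at 60 degrees from closed and let go. Finally turn the red-handled valve to half open, 45 degrees, leaving the yellow and blue valves as they are and the other things on the table undisturbed.

Things in the scene. Friction and masses are not known exactly. Their poses are not given: they have to be found in the camera images.
- puck_blue: Steel table-game puck with a blue cap, a flat disc 58 mm across (the cap 42 mm), 25 mm high (steel part 21 mm), 0.3 kg; it starts lying on the closed lid of the meter case. Origin: centre of its underside, z up.
- mat: Round red felt mat, 110 mm across, 3 mm thick, fixed on the table. Origin: centre of its underside.
- case: Orange meter carry case, fixed on the table: base 150 mm deep (its x) by 200 mm wide (its y). Its front, with the black carry bar, faces its own -x. With the lid closed the flat lid top is 72 mm above the table. Origin: centre of its underside.
- lid (a joint): Angle of the case's stiff lid (screen on its inner side): 0 closed and level, grows as the front edge is raised, stops at 1.9; it stays where it is left. The lid is 150 mm by 200 mm by 12 mm thick and needs about 6 N at the bar.
- lid_hinge (a point): Middle of the lid's hinge line, on the case's far edge (75 mm behind the case's centre), 66 mm above the table; the hinge runs along the case's y.
- lid_bar (a point): Centre of the lid's black carry bar: round, 12 mm thick, 100 mm long along the case's y, held by two arms 44 mm either side of its centre, 195 mm from the hinge line and 45 mm out from the lid's front edge (39 mm clear gap). Closed, it lies 66 mm above the table.
- manifold: Heating manifold fixed on the table: grey plate 140 mm (its x, from -50 to +90) by 310 mm (its y) by 10 mm, copper header along y at the back (x = 70 mm, up to 80 mm high) with a round pressure gauge 155 mm high at x = 70, y = -138 mm. Three valves stand in a row along its y at y = -110, -15 and +80 mm, x = 0; which colour stands where varies. Origin: on the table under the row of valves.
- lever_red (a joint): Opening angle of the valve with the red lever: 0 = closed, lever across its pipe (along the manifold's +y); pi/2 = fully open, lever along the pipe (the manifold's -x, to the front); pi/4 = half open. Counter-clockwise from above opens. Stops at both ends; stiff, stays where it is left.
- red_axis (a point): On the vertical turning axis of the red lever, at the lever's mid height, 114 mm above the table. The pipe and brass body below reach up to 80 mm, the dial plate (52 mm across, white marks at closed, half and open) to 101 mm above the table.
- red_grip (a point): Middle of the red plastic sleeve of the lever, 52 mm from the axis; the sleeve is 16 mm wide, 12 mm thick, and runs from 17 to 75 mm from the axis.
- lever_yellow (a joint): Opening angle of the valve with the yellow lever: 0 = closed, lever across its pipe (along the manifold's +y); pi/2 = fully open, lever along the pipe (the manifold's -x, to the front); pi/4 = half open. Counter-clockwise from above opens. Stops at both ends; stiff, stays where it is left.
- yellow_axis (a point): On the vertical turning axis of the yellow lever, at the lever's mid height, 114 mm above the table. The pipe and brass body below reach up to 80 mm, the dial plate (52 mm across, white marks at closed, half and open) to 101 mm above the table.
- yellow_grip (a point): Middle of the yellow plastic sleeve of the lever, 52 mm from the axis; the sleeve is 16 mm wide, 12 mm thick, and runs from 17 to 75 mm from the axis.
- lever_blue (a joint): Opening angle of the valve with the blue lever: 0 = closed, lever across its pipe (along the manifold's +y); pi/2 = fully open, lever along the pipe (the manifold's -x, to the front); pi/4 = half open. Counter-clockwise from above opens. Stops at both ends; stiff, stays where it is left.
- blue_axis (a point): On the vertical turning axis of the blue lever, at the lever's mid height, 114 mm above the table. The pipe and brass body below reach up to 80 mm, the dial plate (52 mm across, white marks at closed, half and open) to 101 mm above the table.
- blue_grip (a point): Middle of the blue plastic sleeve of the lever, 52 mm from the axis; the sleeve is 16 mm wide, 12 mm thick, and runs from 17 to 75 mm from the axis.
- puck_red: Another table-game puck like the blue one but with a red cap, lying flat; bystander. Origin: on its underside.
- bottle: Amber bottle, 56 mm across, 150 mm high, standing between the manifold and the meter case; bystander. Origin: on its underside.
- mug: White mug, 80 mm across, 90 mm high; bystander. Origin: on its underside.
- tin: Green jar with steel lid, 70 mm across, 70 mm high; bystander. Origin: on its underside.
- tape: Yellow roll of tape lying flat, 90 mm across, 25 mm high; bystander. Origin: on its underside.
- driver: Screwdriver lying flat; bystander. Origin: on its underside, near its middle.
- wrench: Wrench lying flat; bystander. Origin: on its underside, near its middle.

How it is judged:
By the outcome, as a careful person would: the job done as asked, in the order asked, and still so for the second after the job is handed in, with the robot touching nothing.
It also fails if it takes over 59 s, if anything falls off the work surface, if the arm or the gripper's body presses on something with over 40 N, if the wrist force passes 120 N, or if a joint passes its speed limit or range.

### The arm

A 6-joint arm with a two-finger parallel gripper is mounted at the origin on the work surface. World frame = base frame: x ahead of the robot, y to its left, z up, the work surface at z = 0. Lengths are in mm, angles in rad, forces in N, time in s.
With the tool pointing down it reaches from about 275 to 725 mm from the base axis. Payload 5.6 kg.
Tool frame: the origin (TCP) lies at the very end of the fingers, on their centre line; the grasp point (between the pads) lies 19 mm behind it; z points along the fingers, y is the line along which they close (so a half turn about z gives the same grasp; the last joint's range is limited). The gripper opens to 85 mm and grips with 20 to 120 N. Pads are 22 mm wide; open, the fingers measure 114 mm over their backs; the gripper's body (76 mm by 85 mm) begins 54 mm behind the grasp point. The pads swing forward as they close: fully open they stand 13 mm farther back than shut.
Start: joints at [-0.815, 0.255, 0.108, 0, -1.424, -0.285], TCP at [249.497, -490.147, 231.283] pointing down, gripper open.
Joint ranges: [-2.95, 2.95], [-1.21, 1.97], [-1.09, 1.5], [-2.87, 1.71], [-2.94, -0.07], [-3.05, 3.05]. Speed limits (rad/s): [2.57, 2.57, 3.14, 3.14, 3.14, 3.14].

### API

Orientations are given as a unit quaternion [x, y, z, w].
In Python, from bench import * gives the robot as it stands. Calls block until the motion is done:
- move_pose(position, orientation): joint-space move of the TCP to a pose.
- movel(position, vel=150, orientation=None, f_stop=None): straight line of the TCP; orientation=None keeps the orientation; vel is the mean speed in mm/s. With f_stop (N) it stops when the force on the tool has changed by that much, and returns True; else False.
- set_joints(angles): joint-space move.
- release() and close(): open the fingers fully, or close them until they stop; the grip force is fixed at half the most.
- pause(seconds).
- ik(position, orientation): joint angles nearest the present ones, or None.
- state(): the state.
- camera(name): name is "side" or "top"; returns (picture, depth): 420x560x3 uint8, red, green, blue; 420x560 float32, mm along the optical axis (not along the pixel's ray), 0 where there is no reading.
- camera_info(name): a dict with "fx", "fy", "cx", "cy" (pixels), "dist" ([k1, k2, p1, p2, k3] as OpenCV has them; the pictures are not rectified), "R" (3x3) and "t" (3): a world point X has camera coordinates R X + t. Camera axes: x right, y down, z forward; pixel columns grow to the right and rows downward; lengths in mm; the calibration is good to about 2 mm. A picture is of the moment at which its call begins. camera_info takes no time and is no camera call.
A pose or a line that the arm cannot do raises PlanningError and nothing moves.
- close_job(): hands the job in; it is judged then, once.
The state is a dict: "time_s": time; "joint_positions": joint angles; "joint_vel": joint speeds; "effort": joint torques, N m; "ee_pos": TCP position; "eef_rot": TCP orientation; "wrist_force": force on the tool from outside, world axes, zero at the start; "moment": the same for the moment, N m; "grip_width": finger opening in mm; "grip_force": force on a finger pad.
Only numpy, scipy, OpenCV 4.12 (cv2) and the standard library are available. Lean on these libraries where they do the work, as an engineer would, in place of code of your own. Each camera call takes 0.05 s, during which the arm holds its last target. There are 200 camera calls.

## Working session

There is one attempt and no reset: what is moved stays moved. The work goes in short steps, each a Python script; the robot and the scene stay as the last script left them, time stands still between calls to the robot, and variables do not carry over. Pictures are saved under pics/ and viewed, at most 10 in all, crops included, and the job is handed in when it is done.

```bash
mkdir -p pics; cat > h.py <<'E'
from bench import *
import numpy as np, cv2
from scipy.spatial.transform import Rotation as Ro
def cloud(name):
    im,d=camera(name); c=camera_info(name)
    K=np.array([[c['fx'],0,c['cx']],[0,c['fy'],c['cy']],[0,0,1]]);v,u=np.mgrid[:420,:560]
    n=cv2.undistortPoints(np.stack([u,v],-1).reshape(-1,1,2).astype(np.float64),K,np.array(c['dist'],float)).reshape(420,560,2)
    P=np.dstack([n[...,0]*d,n[...,1]*d,d]).astype(float)
    W=(P-np.array(c['t']))@np.array(c['R']); W[d==0]=np.nan
    return im,W
def save(im,f): cv2.imwrite('pics/'+f,cv2.cvtColor(im,cv2.COLOR_RGB2BGR))
def down(yaw): # tool z down, tool y along world direction yaw
    y=np.array([np.cos(yaw),np.sin(yaw),0]);z=np.array([0,0,-1.]);x=np.cross(y,z)
    return Ro.from_matrix(np.c_[x,y,z]).as_quat()
E
python3 - <<'E'
from h import *
for n in ('top','side'):
    im,W=cloud(n); save(im,n+'1.png'); np.savez(n+'1.npz',im=im,W=W)
    c=camera_info(n); print(n,-np.array(c['R']).T@np.array(c['t']))
s=state();print(s['time_s'],s['eef_rot'],s['grip_width'])
E
```

```text
top [ 419.75469405  -20.56345987 1297.95240411]
side [  6.0131229  650.62919012 849.04224106]
0.1 [-2.33190567e-01  9.72430660e-01  8.43801957e-04 -2.41301357e-04] 85.48225027307025
```

View pics/top1.png

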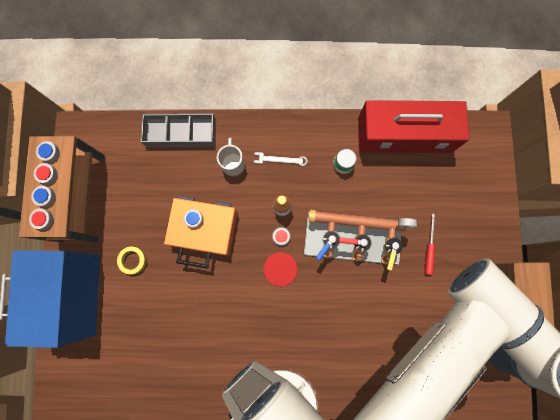

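View pics/side1.png

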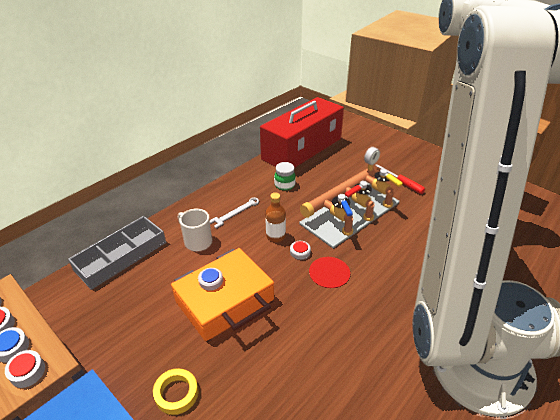

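The top picture shows the blue puck at (193,219) on the orange case, whose bar is at about (193,265). The mat is at (281,269) and the red puck at (281,237). The blue, red and yellow valves are near (332,240), (363,242) and (395,245). The red lever points to +y, which is closed.

```bash
cat > m.py <<'E'
from h import *
for n in ('top','side'):
    D=np.load(n+'1.npz');im,W=D['im'],D['W'];hsv=cv2.cvtColor(im,cv2.COLOR_RGB2HSV);H,S,V=[hsv[...,i].astype(int) for i in range(3)]
    X,Y,Z=W[...,0],W[...,1],W[...,2]
    def rect(m,lab,zz=None):
        p=W[m]
        if len(p)<4: print(n,lab,'few');return
        r=cv2.minAreaRect(p[:,:2].astype(np.float32)); print(n,lab,len(p),'rect',np.round(r[0],1),np.round(r[1],1),round(r[2],1),'mean',p.mean(0).round(1),'zmed',np.median(p[:,2]).round(1))
    red=((H<6)|(H>174))&(S>170)&(V>90); blue=(H>100)&(H<125)&(S>150)&(V>80); org=(H>8)&(H<22)&(S>180)&(V>130); yel=(H>24)&(H<33)&(S>150)&(V>100)
    work=(X>250)&(X<640)&(Y<260)&(Y>-400)
    rect(org&(Z>66)&(Z<78)&(Y>50)&work,'lidtop')
    rect(blue&(Z>85)&(Z<110)&(Y>50)&work,'bluecap')
    rect(red&(Z<10)&(Y>-60)&(Y<60)&work,'mat')
    rect(red&(Z>15)&(Z<35)&(Y>-60)&(Y<60)&work,'redpuck')
    for c,m in(('red',red),('blue',blue),('yel',yel)): rect(m&(Z>112)&(Z<128)&(Y<0)&work,c+'lever')
    rect((V<70)&(Z>50)&(Z<80)&(Y>60)&(X<400)&work,'bar')
    rect((Z>5)&(Z<16)&(S<60)&(Y<-30)&work,'plate')
    rect((Z>60)&(Z<85)&(H<14)&(S>100)&(Y<-30)&(X>400)&work,'header')
E
python3 m.py
```

```text
top lidtop 32 rect [546.3 202. ] [102.5 136.3] 83.4 mean [546.6 162.8  70.1] zmed 69.9
top bluecap few
top mat 903 rect [427.4   1.1] [107.7 107.8] 44.9 mean [426.7   0.7   2.2] zmed 2.2
top redpuck few
top redlever 24 rect [ 508. -203.] [53.8 11.9] 89.6 mean [ 506.  -200.3  118. ] zmed 118.1
top bluelever 37 rect [ 473.8 -130.1] [ 8.7 50.7] 49.5 mean [ 473.1 -128.7  118.4] zmed 118.2
top yellever few
top bar few
top plate 1726 rect [ 519.5 -236.5] [309.2 128.7] 83.2 mean [ 514.5 -220.4    9.5] zmed 9.5
top header 1150 rect [ 532.5 -204.5] [362.3 137.2] 82.5 mean [ 563.4 -241.5   73.3] zmed 74.0
side lidtop 1720 rect [551.6 214.2] [113.5 153.2] 80.8 mean [545.2 206.2  72.5] zmed 72.5
side bluecap 13 rect [578.8 258. ] [ 3.3 25.7] 89.3 mean [579.5 257.9  97.2] zmed 96.7
side mat 1016 rect [426.2   3.7] [109.2 110. ] 52.9 mean [425.7   5.3   3.7] zmed 3.7
side redpuck 118 rect [530.5   2.4] [38.5 35.6] 50.0 mean [529.5   3.3  26. ] zmed 25.8
side redlever 88 rect [ 509.5 -198.7] [54.9 16.5] 85.8 mean [ 508.  -197.4  119.2] zmed 119.8
side bluelever 86 rect [ 477.6 -123.5] [14.1 55. ] 54.7 mean [ 475.1 -121.4  119.6] zmed 120.3
side yellever 49 rect [ 452.9 -325.6] [14.6 55.9] 72.7 mean [ 451.  -326.5  119. ] zmed 118.7
side bar few
side plate 1727 rect [ 526.1 -232.1] [312.1 141.7] 84.0 mean [ 520.  -186.5   10.9] zmed 11.0
side header 834 rect [ 525.5 -231.4] [303.4 133.6] 82.5 mean [ 553.2 -234.6   73.8] zmed 74.8
```

```bash
sed -i 's/(Y<260)/(Y<360)/; s/rect(org.*/rect(org\&(Z>66)\&(Z<78)\&(Y>50)\&(X>400)\&work,"lidtop"); rect((Z>66)\&(Z<78)\&(Y>50)\&(X>455)\&work,"anylid")/; s/,.bar.)/,"bar"); rect((Z>45)\&(Z<80)\&(Y>100)\&(Y<340)\&(X<455)\&work,"bar2")/' m.py
sed -i 's/print(n,lab,len(p)/print(n,lab,cv2.boxPoints(r).round(0).astype(int).tolist() if lab in("lidtop","anylid","bar2","plate") else "",len(p)/; s/H<14)&(S>100)&(Y<-30)&(X>400)/H<20)\&(S>100)\&(Y<-70)\&(X>555)/; s/&(Z>85)&(Z<110)/\&(Z>80)\&(Z<110)/' m.py; python3 m.py | grep -E 'lid|cap|bar|plate|header'
```

```text
top lidtop [[470, 166], [608, 143], [630, 276], [492, 299]] 35 rect [549.8 220.8] [134.7 140.3] 80.6 mean [545.1 172.9  70.1] zmed 69.6
top anylid [[452, 149], [635, 143], [642, 356], [459, 362]] 2754 rect [547.2 252.5] [212.7 183.5] 88.1 mean [554.8 248.4  71. ] zmed 70.9
top bluecap  36 rect [571.9 273.2] [33.4 19.8] 61.5 mean [571.8 276.   96.2] zmed 96.5
top bar few
top bar2 [[430, 322], [430, 222], [455, 222], [455, 322]] 149 rect [442.5 271.8] [24.5 99.7] 0.2 mean [442.2 267.4  69.5] zmed 69.6
top plate [[437, -382], [565, -398], [602, -91], [474, -75]] 1726 rect [ 519.5 -236.5] [309.2 128.7] 83.2 mean [ 514.5 -220.4    9.5] zmed 9.5
top header  925 rect [ 571.4 -230.5] [281.6  51.1] 83.1 mean [ 576.7 -222.5   74.4] zmed 75.1
side lidtop [[449, 173], [619, 146], [650, 344], [481, 371]] 2876 rect [549.7 258.3] [200.5 171.2] 81.0 mean [551.4 248.8  72.2] zmed 72.3
side anylid [[450, 153], [634, 146], [642, 356], [457, 363]] 3806 rect [545.8 254.3] [210.  184.9] 87.9 mean [548.5 260.5  72.1] zmed 72.2
side bluecap  154 rect [579.  273.4] [36.  38.8] 63.0 mean [579.5 273.7  97.4] zmed 97.1
side bar few
side bar2 [[426, 226], [454, 224], [462, 326], [434, 328]] 283 rect [443.9 276.1] [102.3  27.5] 85.7 mean [440.4 274.2  69.9] zmed 70.2
side plate [[439, -380], [580, -395], [613, -84], [472, -70]] 1727 rect [ 526.1 -232.1] [312.1 141.7] 84.0 mean [ 520.  -186.5   10.9] zmed 11.0
side header  699 rect [ 568.5 -231.5] [296.9  49.8] 81.9 mean [ 573.9 -203.    75.1] zmed 76.2
```

```bash
cat > m2.py <<'E'
from h import *
def th(a,b): return
for n in ('top','side'):
    D=np.load(n+'1.npz');im,W=D['im'],D['W'];hsv=cv2.cvtColor(im,cv2.COLOR_RGB2HSV);H,S,V=[hsv[...,i].astype(int) for i in range(3)]
    X,Y,Z=[W[...,i] for i in range(3)]
    R=(X>380)&(X<660)&(Y>120)&(Y<390)
    m=(R&(Z>64)&(Z<110)).astype(np.uint8)
    m=cv2.morphologyEx(m,cv2.MORPH_OPEN,np.ones((11,11),np.uint8))>0
    m&=(Z<78)
    p=W[m]; r=cv2.minAreaRect(p[:,:2].astype(np.float32)); print(n,'lid',r)
    for yaw in np.radians([-7,-8,-9,-10,-11]):
        R2=np.array([[np.cos(yaw),np.sin(yaw)],[-np.sin(yaw),np.cos(yaw)]])
        q=p[:,:2]@R2.T; lo,hi=np.percentile(q,[.5,99.5],axis=0)
        b=W[R&(Z>50)&(Z<80)][:,:2]; bq=b@R2.T; bq=bq[(bq[:,0]<lo[0]-20)]
        blo,bhi=np.percentile(bq,[1,99],axis=0)
        print(np.degrees(yaw).round(),'lo',lo.round(1),'hi',hi.round(1),'size',(hi-lo).round(1),'centre',(R2.T@((lo+hi)/2)).round(1),'bar x',blo[0].round(1),np.median(bq[:,0]).round(1),'y',blo[1].round(1),bhi[1].round(1))
    # caps by colour with ray positions
    for lab,m in (('bluecap',(H>95)&(H<130)&(S>110)&R&(Z>80)&(Z<110)),('puck',R&(Z>84)&(Z<110)),('redpuckall',(X>495)&(X<570)&(Y>-35)&(Y<40)&(Z>17)&(Z<35))):
        c=cv2.minEnclosingCircle(W[m][:,:2].astype(np.float32));print(lab,m.sum(),np.round(c[0],1),round(c[1],1),np.nanmedian(Z[m]))
    # lever heads
    for lab,m,g in(('red',((H<8)|(H>172))&(S>150)&(Z>110)&(Z<130),(500,-205)),('blue',(H>95)&(H<130)&(S>110)&(Z>110)&(Z<130),(475,-122)),('yel',(H>20)&(H<35)&(S>110)&(Z>110)&(Z<130),(453,-325))):
        p=W[m&(np.hypot(X-g[0],Y-g[1])<60)&(np.abs(Y)<420)]
        if len(p)<5: print(lab,'few');continue
        l=cv2.fitLine(p[:,:2].astype(np.float32),cv2.DIST_L2,0,.01,.01).ravel();d=l[:2];s=(p[:,:2]-l[2:])@d
        a,b=np.percentile(s,[1,99]); print(lab,len(p),'ends',(l[2:]+a*d).round(1),(l[2:]+b*d).round(1),'mid',(l[2:]+(a+b)/2*d).round(1),'dir',d.round(3),p[:,2].max().round(1))
    # header line
    m=(Z>55)&(Z<85)&(X>540)&(X<620)&(Y>-400)&(Y<-60)&(H<22)&(S>90)
    p=W[m];l=cv2.fitLine(p[:,:2].astype(np.float32),cv2.DIST_HUBER,0,.01,.01).ravel();print('header',l.round(3))
E
python3 m2.py; python3 - <<'E'
import cv2
a=cv2.imread('pics/top1.png')[190:280,150:430]; cv2.imwrite('pics/c1.png',cv2.resize(a,(784,252),interpolation=cv2.INTER_CUBIC))
E
```

```text
top lid ((565.2009887695312, 252.5723114013672), (202.64112854003906, 160.6557159423828), 80.90872192382812)
-7.0 lo [450.  220.6] hi [607.1 418.1] size [157.1 197.5] centre [563.5 252.6] bar x 398.4 406.9 y 273.9 373.4
-8.0 lo [444.9 230. ] hi [600.7 427.1] size [155.8 197. ] centre [563.4 252.6] bar x 393.2 401.3 y 281.1 380.4
-9.0 lo [439.4 239. ] hi [593.8 435.9] size [154.4 196.9] centre [563.  252.5] bar x 387.4 395.5 y 288.0 387.3
-10.0 lo [433.3 248.4] hi [587.  445.3] size [153.7 196.9] centre [562.7 253. ] bar x 381.1 389.6 y 294.8 394.1
-11.0 lo [426.9 257.5] hi [581.4 454.6] size [154.5 197. ] centre [562.8 253.3] bar x 374.5 383.2 y 301.5 400.9
bluecap 123 [579.4 270.1] 19.3 96.11451342349217
puck 277 [580.7 269.2] 29.0 93.62228891712653
redpuckall 226 [532.6  -3.4] 28.4 22.89620296714137
red 77 ends [ 506.8 -230.6] [ 509.9 -176.1] mid [ 508.3 -203.3] dir [0.057 0.998] 124.0
blue 82 ends [ 455.9 -112.7] [ 498.8 -142.7] mid [ 477.3 -127.7] dir [ 0.819 -0.574] 125.4
yel 77 ends [ 425.8 -323.4] [ 477.  -338.1] mid [ 451.4 -330.7] dir [ 0.961 -0.277] 124.6
header [ 1.08000e-
[... 486 characters left out ...]
10.0 lo [430.  253.3] hi [583.1 448.7] size [153.1 195.4] centre [559.8 257.8] bar x 379.3 385.1 y 299.3 398.9
-11.0 lo [422.6 262.1] hi [577.6 457.3] size [155.1 195.2] centre [559.5 257.7] bar x 372.8 378.9 y 305.9 405.6
bluecap 173 [580.5 273.6] 21.0 97.05541841976537
puck 399 [579.2 273.3] 30.3 94.98746293592572
redpuckall 245 [531.7   2. ] 29.8 24.110475358139517
red 92 ends [ 504.8 -225.4] [ 510.7 -172. ] mid [ 507.7 -198.7] dir [0.111 0.994] 126.1
blue 92 ends [ 455.5 -107.2] [ 500.3 -139. ] mid [ 477.9 -123.1] dir [ 0.815 -0.579] 123.8
yel 71 ends [ 425.1 -317.2] [ 479.2 -333.1] mid [ 452.1 -325.1] dir [ 0.96  -0.281] 121.6
header [ 9.80000e-02  9.95000e-01  5.68996e+02 -2.21910e+02]
```

View pics/c1.png

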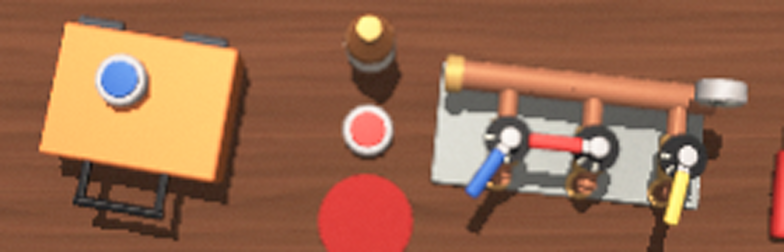

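Averaging the two views gives: puck (580, 271.5), mat (426.8, 2.4), case yaw −9.5° with bar at (441, 275), and red axis (504.2, −246.6) with manifold yaw −6°. The crop confirms this. Next I'll check reachability for the whole plan and move the puck.

```bash
cat >> h.py <<'E'
CY=np.radians(-9.5); xp=np.array([np.cos(CY),np.sin(CY),0]); yp=np.array([-np.sin(CY),np.cos(CY),0]); zz=np.array([0,0,1.])
BAR=np.array([440.9,275,66.]); HINGE=BAR+195*xp
def bar_at(th): return HINGE+195*(-np.cos(th)*xp+np.sin(th)*zz)
def tilt(el,flip=1): # tool z points el below horizontal along x'
    z=np.cos(el)*xp-np.sin(el)*zz; y=flip*np.cross(z,yp); x=np.cross(y,z)
    return Ro.from_matrix(np.c_[x,y,z]).as_quat(), z
AX=np.array([504.2,-246.6]); MY=np.radians(-6)
def lev(th,r): a=MY+np.pi/2+th; return AX+r*np.array([np.cos(a),np.sin(a)]), a
E
python3 - <<'E'
from h import *
s=lambda q: None if q is None else np.round(q,2)
for a in (np.pi/2,-np.pi/2): print('puck',s(ik([580,271.5,72],down(a))),s(ik([426.8,2.4,3],down(a))))
for f in (1,-1):
  for e0,e1 in((35,85),(40,90),(45,100)):
    for th,e in((0,e0),(30,(e0+e1)/2),(60,e1)):
        q,z=tilt(np.radians(e),f); b=bar_at(np.radians(th)); print('bar',f,th,e,s(ik(b+19*z,q)),s(ik(b-61*z,q)))
for k in (1,-1):
  for t in (0,45):
    p,a=lev(np.radians(t),38); print('lev',k,t,s(ik([*p,104],down(a+k*np.pi/2))))
E
```

```text
puck [ 0.68  0.52  0.09  0.   -1.14 -2.25] [ 0.38  0.23 -0.57  0.   -0.76 -1.95]
puck [ 0.68  0.52  0.09  0.   -1.14  0.89] [ 0.38  0.23 -0.57  0.   -0.76  1.2 ]
bar 1 0 35 None None
bar 1 30 60.0 [ 1.06  0.09 -0.69  0.76 -0.75  1.36] [ 1.19 -0.01 -0.58  0.63 -0.98  1.44]
bar 1 60 85 [ 0.75  0.3   0.11  0.07 -1.32  2.21] [ 0.76  0.28  0.27  0.07 -1.51  2.21]
bar 1 0 40 None None
bar 1 30 65.0 [ 1.04  0.11 -0.59  0.58 -0.8   1.54] [ 1.13  0.01 -0.47  0.5  -1.02  1.59]
bar 1 60 90 [ 0.71  0.35  0.2   0.   -1.42  2.26] [ 0.71  0.34  0.39  0.   -1.62  2.26]
bar 1 0 45 None [ 1.28  0.1  -1.04  1.27 -0.82  0.61]
bar 1 30 72.5 [ 0.98  0.15 -0.43  0.36 -0.9   1.78] [ 1.04  0.06 -0.31  0.32 -1.11  1.8 ]
bar 1 60 100 [ 0.64  0.45  0.39 -0.13 -1.63  2.34] [ 0.62  0.48  0.63 -0.13 -1.85  2.33]
bar -1 0 35 None None
bar -1 30 60.0 [ 1.06  0.09 -0.69  0.76 -0.75 -1.78] [ 1.19 -0.01 -0.58  0.63 -0.98 -1.7 ]
bar -1 60 85 [ 0.75  0.3   0.11  0.07 -1.32 -0.93] [ 0.76  0.28  0.27  0.07 -1.51 -0.93]
bar -1 0 40 None None
bar -1 30 65.0 [ 1.04  0.11 -0.59  0.58 -0.8  -1.6 ] [ 1.13  0.01 -0.47  0.5  -1.02 -1.55]
bar -1 60 90 [ 0.71  0.35  0.2   0.   -1.42 -0.88] [ 0.71  0.34  0.39  0.   -1.62 -0.88]
bar -1 0 45 None [ 1.28  0.1  -1.04  1.27 -0.82 -2.54]
bar -1 30 72.5 [ 0.98  0.15 -0.43  0.36 -0.9  -1.36] [ 1.04  0.06 -0.31  0.32 -1.11 -1.34]
bar -1 60 100 [ 0.64  0.45  0.39 -0.13 -1.63 -0.8 ] [ 0.62  0.48  0.63 -0.13 -1.85 -0.81]
lev 1 0 [-0.1   0.33 -0.13  0.   -1.12  0.  ]
lev 1 45 [-0.13  0.29 -0.18  0.   -1.1   0.81]
lev -1 0 None
lev -1 45 [-0.13  0.29 -0.18  0.   -1.1  -2.33]
```

```bash
python3 - <<'E'
from h import *
s=lambda q: None if q is None else np.round(q,2)
for e in (50,55,60):
    q,z=tilt(np.radians(e),-1); print('bar',e,s(ik(BAR+19*z,q)),s(ik(BAR-61*z,q)))
q=down(-np.pi/2)
release(); move_pose([580,271.5,180],q); print(state()['time_s'])
print(movel([580,271.5,72],100,f_stop=8),state()['ee_pos'])
close(); st=state(); print(st['time_s'],st['grip_width'],st['grip_force'])
movel([580,271.5,150],120); st=state(); print(st['grip_width'],st['wrist_force'],st['time_s'])
im,W=cloud('side'); save(im,'s2.png')
E
```

```text
bar 50 [ 0.93  0.21 -1.03  1.62 -0.61 -2.61] [ 1.26  0.07 -0.98  1.13 -0.78 -2.36]
bar 55 [ 0.96  0.19 -0.99  1.41 -0.55 -2.42] [ 1.24  0.06 -0.9   0.96 -0.76 -2.18]
bar 60 [ 1.    0.19 -0.92  1.15 -0.53 -2.2 ] [ 1.21  0.06 -0.81  0.79 -0.76 -1.98]
3.2417
False [580.48788837 271.74569211  72.85733798]
4.8583 55.62418582894361 64.55573054496199
55.517733530359756 [-0.95376272 -0.45835471 -3.12199396] 5.6583
```

View pics/s2.png

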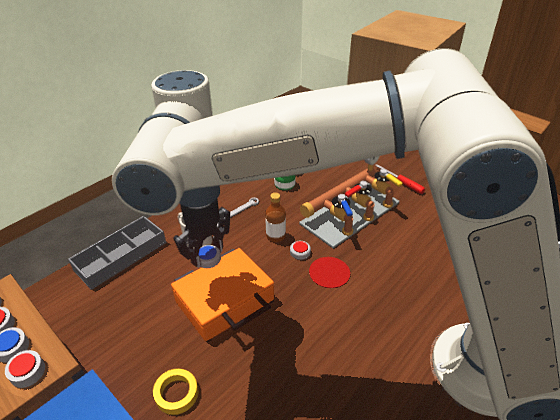

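The puck is held level at (208,254) and the lid is clear. Next I'll set it down on the mat.

```bash
python3 - <<'E'
from h import *
movel([427,2.5,60],220); movel([427,2.5,12],100)
print(movel([427,2.5,2.5],12,f_stop=2.5)); st=state(); print(st['ee_pos'],st['wrist_force'],st['time_s'])
release(); movel([427,2.5,110],150); st=state(); print(st['time_s'])
# go on to bar pre-grasp
e=np.radians(60); q,z=tilt(e,-1)
move_pose(BAR-90*z+30*zz,q); st=state(); print(st['time_s'],st['ee_pos'])
for n in ('top','side'):
    im,W=cloud(n); save(im,n+'3.png'); hsv=cv2.cvtColor(im,cv2.COLOR_RGB2HSV);H,S,V=[hsv[...,i] for i in range(3)];X,Y,Z=[W[...,i] for i in range(3)]
    N=np.hypot(X-427,Y-3)<60
    for lab,m in(('cap',N&(H>95)&(H<130)&(S>110)&(Z>15)),('puck',N&(Z>15)),('mat',N&(Z<12)&((H<8)|(H>172))&(S>150))):
        c=cv2.minEnclosingCircle(W[m][:,:2].astype(np.float32)) if m.sum()>5 else ((0,0),0);print(n,lab,m.sum(),np.round(c[0],1),round(c[1],1),np.percentile(Z[m],[5,50,95]).round(1) if m.sum() else '')
E
```

```text
True
[426.94506341   2.48264453   4.27841576] [-0.01286143  1.07698039  3.31259205] 8.5917
9.8583
12.45 [396.59446568 282.24614426 173.83774827]
top cap 112 [426.5  -0.8] 18.7 [22.6 27.4 32. ]
top puck 254 [427.9  -2.2] 28.5 [19.3 24.9 31.1]
top mat 670 [4.271e+02 4.000e-01] 56.9 [-2.3  1.8  6.7]
side cap 0 [0 0] 0 
side puck 0 [0 0] 0 
side mat 136 [391.7  33. ] 29.2 [-0.4  3.1  5.7]
```

View pics/side3.png

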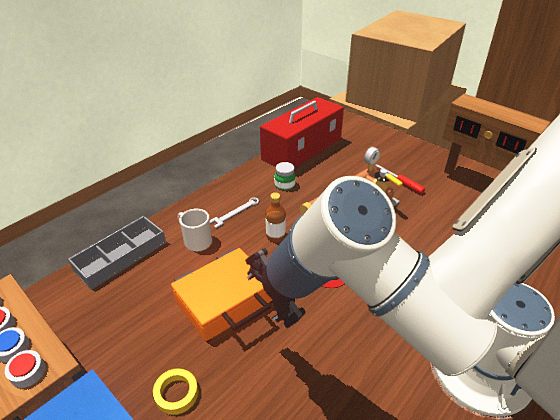

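The puck lies flat and centred on the mat. The gripper is poised at the bar, near (275,285).

```bash
python3 - <<'E'
from h import *
e=np.radians(60); q,z=tilt(e,-1)
movel(BAR-50*z,150)
print('hit',movel(BAR+17*z,80,f_stop=12)); st=state(); print(st['ee_pos']-(BAR+17*z),st['wrist_force'])
close(); st=state(); print('grip',st['grip_width'],st['grip_force'],st['wrist_force'].round(1) if hasattr(st['wrist_force'],'round') else st['wrist_force'],st['time_s'])
if st['grip_width']>8:
    for th in range(4,21,4):
        qq,zt=tilt(np.radians(60+40*th/60),-1); movel(bar_at(np.radians(th))+17*zt,80,qq)
        st=state(); print(th,np.round(st['wrist_force'],1),round(st['grip_width'],1))
print(st['time_s'])
im,W=cloud('top'); save(im,'top4.png')
E
```

```text
hit False
[0.10246688 0.36216164 0.46909957] [ 0.54939469  0.64194304 -0.30320888]
grip 9.832787862865372 58.46338391304016 [-8.9  0.4  4.5] 14.825
4 [-9.4  0.7  2.4] 9.9
8 [-12.3   2.2   1.3] 10.1
12 [-13.1   3.2   3.4] 9.6
16 [-16.5   3.5   5.9] 9.7
20 [-16.2   3.5   6.7] 9.9
16.425
```

View pics/top4.png

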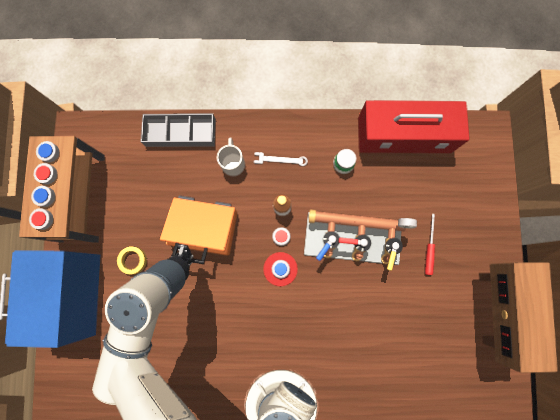

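The lid is rising, and the blue puck sits centred on the mat at (281,269). I'll continue to 60° and measure the lid plane before letting go.

```bash
cat >> h.py <<'E'
def lidangle(name,f=None):
    im,W=cloud(name)
    if f: save(im,f)
    hsv=cv2.cvtColor(im,cv2.COLOR_RGB2HSV);H,S,V=[hsv[...,i] for i in range(3)]
    Q=W-HINGE; a=Q@xp;b=Q@yp;c=Q[...,2]
    m=(np.abs(b)<95)&(a>-170)&(a<30)&(c>25)&(c<165)&(H>7)&(H<24)&(S>150)
    if m.sum()<60: return m.sum(),None
    P=Q[m];res=[]
    best=m0=None
    rng=np.random.default_rng(0)
    for _ in range(300):
        t=P[rng.choice(len(P),3,False)];n=np.cross(t[1]-t[0],t[2]-t[0]);n/=np.linalg.norm(n)+1e-9
        k=np.abs((P-t[0])@n)<3
        if best is None or k.sum()>best.sum(): best=k
    T=P[best];n=np.linalg.svd(T-T.mean(0))[2][2]; n*=np.sign(n[2])
    return int(m.sum()),int(best.sum()),np.degrees(np.arctan2(n@xp,n[2])).round(1),(n@yp).round(3)
E
python3 - <<'E'
from h import *
for th in range(26,61,6 ):
    if th==56: th=56
    qq,zt=tilt(np.radians(60+40*th/60),-1); movel(bar_at(np.radians(th))+17*zt,90,qq)
    st=state(); print(th,np.round(st['wrist_force'],1),round(st['grip_width'],1))
th=60;qq,zt=tilt(np.radians(100),-1); movel(bar_at(np.radians(th))+17*zt,60,qq)
st=state();tc=Ro.from_quat(st['eef_rot']).as_matrix()[:,2]; b=st['ee_pos']-17*tc-HINGE; print(np.round(st['wrist_force'],1),st['time_s'],'bar',b@xp,b[2],np.degrees(np.arctan2(b[2],-b@xp)))
print('top',lidangle('top'),'side',lidangle('side','s5.png'))
E
```

```text
26 [-14.2   4.4   7.2] 9.8
32 [-15.    4.5  10.6] 10.0
38 [-12.2   3.8  10.2] 9.8
44 [-12.8   4.8   9.8] 9.9
50 [-10.    4.2   9.8] 10.2
56 [-9.9  4.5  9. ] 10.3
[-9.5  4.7  9.8] 19.0417 bar -98.94004171490839 169.9623675814061 59.7950693961172
top (738, 679, np.float64(59.5), np.float64(0.003)) side (506, 343, np.float64(61.6), np.float64(0.007))
```

View pics/s5.png

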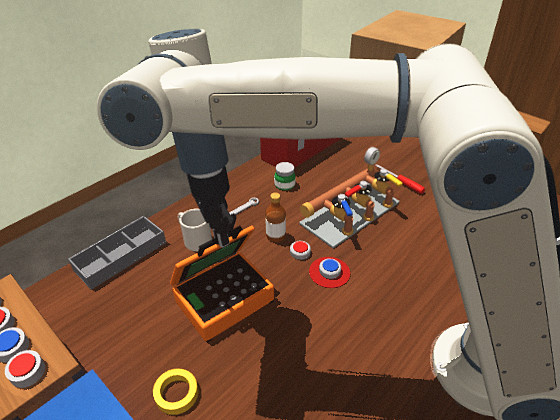

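The lid stands at 60°, with the gripper on the bar at about (225,235). I'll release, recheck, then go to the red lever.

```bash
python3 - <<'E'
from h import *
release(); st=state(); z=Ro.from_quat(st['eef_rot']).as_matrix()[:,2]
movel(st['ee_pos']-90*z,150)
p,a=lev(0,38); q=down(a+np.pi/2); j=ik([*p,190],q); print(np.round(j,2)); 
move_pose([*p,190],q); print(state()['time_s'])
print('top',lidangle('top','t6.png'),'side',lidangle('side','s6.png'))
E
```

```text
[-0.1   0.27  0.02  0.   -1.32  0.  ]
22.3667
top (1284, 1166, np.float64(59.1), np.float64(0.004)) side (529, 381, np.float64(61.4), np.float64(0.009))
```

View pics/s6.png

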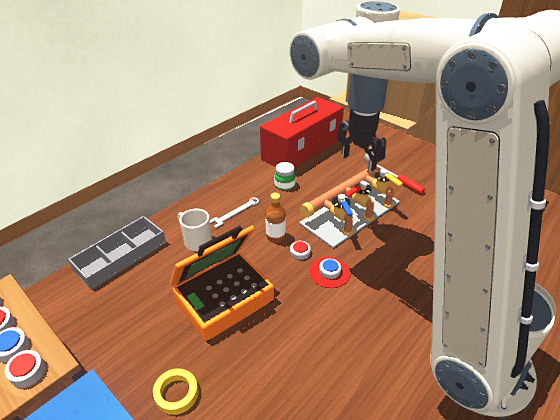

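The lid stays at about 60° and the gripper is above the red valve. Now I'll turn the lever.

```bash
cat >> h.py <<'E'
def levers():
    for n in ('top','side'):
        im,W=cloud(n);hsv=cv2.cvtColor(im,cv2.COLOR_RGB2HSV);H,S,V=[hsv[...,i] for i in range(3)];X,Y,Z=[W[...,i] for i in range(3)]
        for lab,hm,g in(('red',(H<8)|(H>172),(485,-215)),('blue',(H>95)&(H<130),(475,-122)),('yel',(H>20)&(H<35),(453,-325))):
            p=W[hm&(S>120)&(Z>110)&(Z<130)&(np.hypot(X-g[0],Y-g[1])<62)]
            if len(p)<15: print(n,lab,'few');continue
            l=cv2.fitLine(p[:,:2].astype(np.float32),cv2.DIST_L2,0,.01,.01).ravel()
            A=np.degrees(np.arctan2(l[1],l[0]))%180; print(n,lab,len(p),'open',round(A-84,1),'mid',l[2:].round(1))
E
python3 - <<'E'
from h import *
levers()
p,a=lev(0,38); q=down(a+np.pi/2)
print('hit',movel([*p,104],90,f_stop=8)); print(np.round(state()['ee_pos'],1))
close(); st=state(); print(st['grip_width'],np.round(st['wrist_force'],1),st['time_s'])
if st['grip_width']>9:
    for t in np.arange(5,46,5):
        p,a=lev(np.radians(t),38); movel([*p,104],40,down(a+np.pi/2)); st=state(); print(t,np.round(st['wrist_force'],1),np.round(st['moment'],2),round(st['grip_width'],1))
print(st['time_s'],st['ee_pos'])
E
```

```text
top red few
top blue few
top yel 63 open 78.0 mid [ 449.2 -331.1]
side red 92 open -1.3 mid [ 507.9 -197.2]
side blue 89 open 60.9 mid [ 475.2 -121.1]
side yel 73 open 79.2 mid [ 449.4 -324.1]
hit False
[ 508.7 -208.9  104.7]
14.696264428920031 [-2.3  1.1  2.8] 24.3167
5 [-3.2  2.   4.5] [0.65 1.03 0.08] 14.6
10 [-3.9  2.6  6.4] [0.8  1.28 0.1 ] 14.6
15 [-3.4  1.9  5.4] [0.87 1.29 0.03] 14.2
20 [-3.6  1.6  6.2] [0.86 1.36 0.1 ] 14.4
25 [-4.   2.2  6.4] [0.84 1.35 0.14] 14.1
30 [-3.8  2.1  6.3] [0.93 1.32 0.15] 14.4
35 [-4.8  2.1  6. ] [0.82 1.41 0.13] 14.7
40 [-4.   3.1  5.6] [0.87 1.42 0.18] 14.4
45 [-3.9  2.   5.8] [0.91 1.47 0.14] 14.5
26.5667 [ 479.9259258  -217.05052579  104.2618996 ]
```

```bash
python3 - <<'E'
from h import *
release(); st=state(); movel([*st['ee_pos'][:2],230],150)
set_joints([-0.9,*state()['joint_positions'][1:]])
levers(); print('top',lidangle('top'),'side',lidangle('side'),state()['time_s'])
im,_=camera('top'); save(im,'t7.png')
a=cv2.imread('pics/t7.png')[180:290,150:450]; cv2.imwrite('pics/c7.png',cv2.resize(a,(780,286),interpolation=cv2.INTER_CUBIC))
E
```

```text
top red 91 open 45.3 mid [ 475.7 -212.3]
top blue 80 open 60.5 mid [ 477.2 -127.8]
top yel 50 open 81.2 mid [ 449.6 -331. ]
side red 75 open 46.4 mid [ 472.4 -205.2]
side blue 90 open 61.0 mid [ 475.3 -121.4]
side yel 71 open 78.1 mid [ 448.9 -323.7]
top (1259, 1144, np.float64(59.4), np.float64(0.005)) side (570, 379, np.float64(61.3), np.float64(0.01)) 29.9167
```

View pics/c7.png

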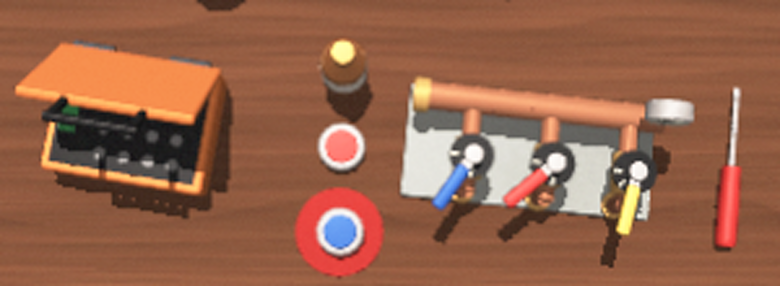

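The picture shows everything in place: the red lever is at about 45°, and the blue and yellow levers are unchanged. The puck is centred on the mat, the lid is up at about 60°, and the arm is clear. I'm handing it in.

```bash
python3 -c "
from bench import *
print(close_job())"
```

```text
the job is handed in; nothing more can be done
None
```

The job is handed in, and by my last camera check the blue puck is flat on the mat, the lid stands at about 60°, the red valve is at about 45°, and the blue and yellow valves have not moved.

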